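# Hold the complete pump cartridge ready above its flange pocket

## Robot

A 6-joint arm with a two-finger parallel gripper is mounted at the origin on the work surface. World frame = base frame: x ahead of the robot, y to its left, z up, the work surface at z = 0. Lengths are in mm, angles in rad, forces in N, time in s.
With the tool pointing down it reaches from about 350 to 875 mm from the base axis. Payload 4.2 kg.
Tool frame: the origin (TCP) lies midway between the tips of the shut fingers; the grasp point (between the pads) lies 19 mm behind it; z points along the fingers, y is the direction in which the jaws open and shut (so a half turn about z gives the same grasp; the last joint's range is limited). The gripper opens to 85 mm and grips with 20 to 120 N. Pads are 22 mm wide; open, the fingers measure 114 mm over their backs; the gripper's body (76 mm by 85 mm) begins 54 mm behind the grasp point. The pads swing forward as they close: fully open they stand 13 mm farther back than shut.
Start: joints at [1.515, 0.385, 0.008, 0, -1.194, -0.259], TCP at [193.484, 594.275, 231.312] pointing down, gripper open.
Joint ranges: [-3.14, 3.14], [-1.21, 2.06], [-1.07, 1.41], [-3.16, 2.05], [-2.99, -0.16], [-3.1, 3.1]. Speed limits (rad/s): [2.79, 2.79, 3.14, 3.14, 3.14, 3.14].

## Interface

Orientations are given as a unit quaternion [x, y, z, w].
In Python, from bench import arm gives the robot as it stands. The module is installed in compiled form; this text tells all that it offers.
- The arm moves only by the tool drive_tool, never from a script. Its argument "moves" is a list that holds one entry, the list of rows, each a list of 7 numbers: the opening, from 0 (shut) to 1 (fully open), then the shift along the tool's x, y, z in m, then the turn, a rotation vector about the tool's x, y, z in rad. In form: [[[hand, dx, dy, dz, wx, wy, wz], ...]]. A call has 1 to 20 rows; each row shifts and turns the pose as measured when the row begins, along the tool's axes as they then stand; what a row does not reach is not made up. A row lasts 1/10 s, in which the tool goes at most 50 mm and 8.59 degrees, less where a joint would pass 70% of its speed; a pose out of reach is approached as far as the arm can. A call with a gripper value outside its range is refused whole. The fingers move at their own pace and stop on an object; the grip force is fixed at half the most. Time passes only in rows, so rows that do not move let the fingers close. It gives the time, the measured TCP pose, the force and the opening at its end, in the units of the state.
- arm.read_state(): the state, without advancing time (a new reading comes with each control period).
- arm.get_image(name): name is "scene" or "top" or "wrist"; returns (picture, depth): 400x640x3 uint8, red, green, blue; 400x640 float32, mm along the optical axis (not along the pixel's ray), 0 where there is no reading.
- arm.camera_params(name): a dict with "fov_y" (degrees; the focal length in pixels is half the picture's height over the tangent of half this angle, whatever the lens; pixels are square), "cx", "cy" (the principal point, pixels), "world_from_camera" (4x4, takes a point from camera to world coordinates); the wrist camera has in their place "T_tool_cam" (4x4, takes a point from camera to tool coordinates, whose origin is the TCP and whose axes are the flange's). Camera axes: x right, y down, z forward; pixel columns grow to the right and rows downward; lengths in mm; the calibration is good to about 2 mm. A picture is of the moment at which its call begins: read the wrist's pose just before it. camera_params takes no time and is no camera call.
- arm.job_done(): hands the job in, once; it reports no verdict.
The state is a dict: "clock": time; "joints": joint angles; "joint_vel": joint speeds; "joint_efforts": joint torques, N m; "position": TCP position; "ee_rot": TCP orientation; "contact_force": force on the tool from outside, world axes, zero at the start; "wrist_torque": the same for the moment, N m; "gripper_width": finger opening in mm.
Only numpy, scipy, OpenCV 4.12 (cv2) and the standard library are available. Lean on these libraries where they do the work, as an engineer would, in place of code of your own. Each camera call takes 0.05 s, during which the arm holds its last target.

## Task

Two look-alike pump cartridges stand on the green mat: one is complete, the other is an empty, much lighter shell, so lift them to find out which is the heavy one; a shell you have lifted must stand upright on the mat again. Carry the complete cartridge over the blue splash guard to the cream flange and stop with it hovering upright and still about one centimetre above the mouth of the oblong pocket, centred and lined up with it so that it could be lowered straight in. Touch neither guard nor flange with anything, leave the other things on the bench where they are, and finish while still holding the cartridge there: do not insert it or let it go.

Things in the scene. Friction and masses are not known exactly. Their poses are not given: they have to be found in the camera images.
- pump_1_center (a point): Centre of one pump cartridge, 40 mm above its underside: upright white block, black top band, orange foot band, oblong 60 x 32 mm with half-round ends, body 80 mm tall plus 5 mm terminals. x = long way, y = across the two flat sides (28 mm long, grip here), z up; ends equivalent. Loose. Complete: 0.42 to 0.6 kg; empty shell: 0.12 kg; look the same.
- pump_2_center (a point): Centre of the other pump cartridge, same looks, size, axes and origin as the first. Which of the two is the complete one changes from start to start and can only be felt by lifting.
- guard: The fixed splash guard; origin on the bench under its middle, x along it.
- mat_top (a point): Centre of the top face of the fixed green rubber mat, 220 (x) x 150 (y) x 4 mm thick; the two cartridges stand on it side by side along its x.
- pocket_mouth (a point): Centre of the mouth of the oblong pocket in the middle of the cream flange, at the top edge of its collar, 58 mm above the bench. x = pocket's long way (either end alike), y across, z up. Inside 72 x 44 mm with half-round ends, collar wall 3 mm, 36 mm deep.
- flange: The fixed cream plastic flange with its steel plate (190 mm across); origin on the bench under the pocket centre, x as the pocket's. Rim 180 mm across, 45 mm high, tab out to 116 mm along +x at 43 mm height. Pipe spigots at (-34, 46) and (40, 44) mm reach 72 and 66 mm height; other parts are below the pocket mouth.
- guard_top (a point): Middle of the top edge of the fixed blue sheet-metal splash guard that stands between mat and flange: 320 mm long (its x), 8 mm thick at the top, its top edge 132 mm above the bench (this point), foot 50 mm wide.
- jar_center (a point): Bystander: centre of an amber jar, 64 mm in diameter, 85 mm tall. Loose, leave alone.
- spray_center (a point): Bystander: centre of a red can, 54 mm in diameter, 150 mm tall. Loose, leave alone.
- lockring_center (a point): Bystander: centre of a steel lock ring lying flat, 76 mm outside, 56 mm inside, 10 mm high. Loose, leave alone.
- driver: Bystander: yellow-handled screwdriver lying on the bench, about 200 mm long along its x. Loose, leave alone.

How it is judged:
By the outcome, as a careful person would: the job done as asked, in the order asked, and still so for the second after the job is handed in, while the arm keeps its last pose, push and grip.
It also fails if it takes over 64 s, if anything falls off the work surface, if the arm or the gripper's body presses on something with over 40 N, if the wrist force passes 120 N, or if a joint passes its speed limit or range.

## Working session

There is one attempt and no reset: what is moved stays moved. The work goes in short steps, Python scripts to look and compute and a tool call to move; the robot and the scene stay as the last step left them, time stands still between calls to the robot, and variables do not carry over. Pictures are saved under pics/ and viewed, and the job is handed in when it is done.

Besides the shell and the picture viewer there is one more tool, called after ">>>" as name([rows], argument=value, ...), one row to a line, values as JSON. drive_tool: Moves the arm, as the interface text tells. Its arguments: {"type":"object","properties":{"moves":{"type":"array","items":{"type":"array","items":{"type":"array","items":{"type":"number"}}}}},"required":["moves"]}

```bash
mkdir -p pics; cat > h.py <<'E'
import numpy as np, cv2
from bench import arm
from scipy.spatial.transform import Rotation as R
def cam(name,st=None):
    p=arm.camera_params(name); f=200/np.tan(np.radians(p["fov_y"])/2)
    if name=="wrist":
        T=np.eye(4);T[:3,:3]=R.from_quat(st["ee_rot"]).as_matrix();T[:3,3]=st["position"]
        T=T@np.array(p["T_tool_cam"])
    else: T=np.array(p["world_from_camera"])
    return f,p["cx"],p["cy"],T
def ray(c,u,v,z):
    f,cx,cy,T=c; d=T[:3,:3]@np.array([(u-cx)/f,(v-cy)/f,1]); o=T[:3,3]
    return o+d*(z-o[2])/d[2]
def cloud(c,dep):
    f,cx,cy,T=c; v,u=np.mgrid[0:dep.shape[0],0:dep.shape[1]]
    P=np.stack([(u-cx)/f*dep,(v-cy)/f*dep,dep],-1)
    return P@T[:3,:3].T+T[:3,3]
def proj(c,P):
    f,cx,cy,T=c; q=T[:3,:3].T@(np.array(P)-T[:3,3]); return q[0]/q[2]*f+cx,q[1]/q[2]*f+cy
def snap(name,tag):
    st=arm.read_state(); im,d=arm.get_image(name)
    cv2.imwrite(f"pics/{tag}.png",im[:,:,::-1]); np.savez(f"pics/{tag}.npz",im=im,d=d,pos=st["position"],rot=st["ee_rot"])
    return st,im,d
E
python3 - <<'E'
from h import *
for n in ["scene","top","wrist"]:
    st,im,d=snap(n,n+"0"); c=cam(n,st); print(n,c[0],c[1],c[2],c[3].round(3).tolist(),d.min(),d.max())
print(st)
E
```

```text
scene 395.9178532350391 320.8999586911712 202.66870283144658 [[0.565, 0.476, -0.674, 1567.108], [0.825, -0.339, 0.453, -625.052], [-0.013, -0.812, -0.584, 912.524], [0.0, 0.0, 0.0, 1.0]] 0.0 3999.475
top 387.1299185245946 318.259426580052 202.63267246859922 [[0.021, -0.993, 0.119, 475.791], [-1.0, -0.018, 0.021, -18.467], [-0.018, -0.119, -0.993, 1209.255], [0.0, 0.0, 0.0, 1.0]] 0.0 2156.8113
wrist 328.8208147629623 317.15009936048415 204.07249418062364 [[-0.308, -0.914, -0.263, 259.812], [-0.951, 0.297, 0.082, 571.173], [0.003, 0.276, -0.961, 371.866], [0.0, 0.0, 0.0, 1.0]] 0.0 1364.7402
{'clock': 0.1, 'joints': array([ 1.51460854e+00,  3.85484623e-01,  6.76157465e-03, -4.39606734e-04,
       -1.19397917e+00, -2.58603774e-01]), 'joint_vel': array([ 0.00070866, -0.00040692,  0.00464259,  0.00227318, -0.00219356,
       -0.00133071]), 'joint_efforts': array([-7.62512700e-04, -3.93323243e+01,  1.88927972e+01,  4.19790924e+00,
       -2.59833956e-03,  2.21642267e-06]), 'position': array([193.33037016, 593.80391676, 230.32692234]), 'ee_rot': array([ 9.87625654e-01, -1.56826711e-01, -1.06978100e-04,  9.68713219e-04]), 'contact_force': array([-0.72780095,  0.60507875,  0.49200285]), 'wrist_torque': array([ 0.03928175,  0.07678782, -0.05324517]), 'gripper_width': 85.56921418141597}
```

View pics/top0.png

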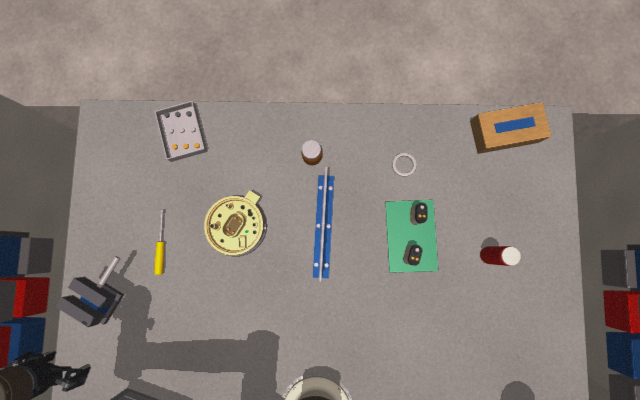

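View pics/scene0.png

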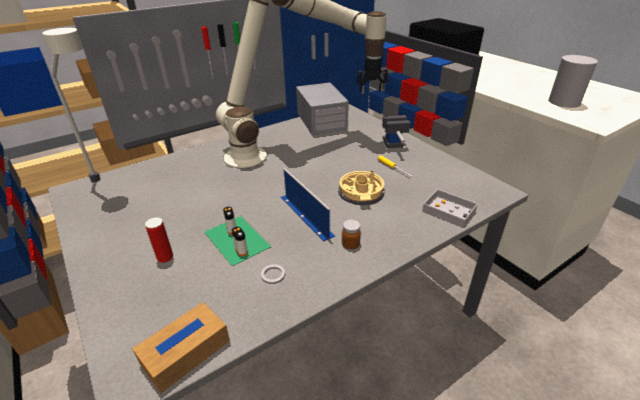

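View pics/wrist0.png

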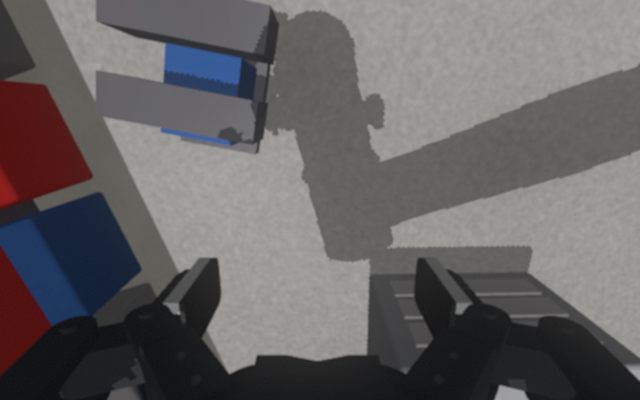

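The top view shows the cartridges at about (421,212) and (414,253), the mat at (412,236), the guard at (323,227) and the flange at (235,225). Next I'll measure all of these from the top view.

```bash
python3 - <<'E'
from h import *
z=np.load("pics/top0.npz"); im,d=z["im"],z["d"]; c=cam("top"); P=cloud(c,d)
hsv=cv2.cvtColor(im,cv2.COLOR_RGB2HSV); H,S,V=[hsv[...,i].astype(int) for i in range(3)]
X,Y,Z=P[...,0],P[...,1],P[...,2]
def rp(name,m,zz):
    n,l,s,ce=cv2.connectedComponentsWithStats(m.astype(np.uint8))
    for i in range(1,n):
        if s[i,4]<40: continue
        mm=l==i; v,u=np.nonzero(mm)
        W=np.array([ray(c,a,b,zz)[:2] for a,b in zip(u,v)]).astype(np.float32)
        r=cv2.minAreaRect(W); print(name,s[i].tolist(),"rect",np.round(r[0],1),np.round(r[1],1),round(r[2],1),"mean",W.mean(0).round(1),"Zmed",np.median(Z[mm]).round(1), np.percentile(Z[mm],95).round(1))
box=np.zeros(d.shape,bool); box[90:290,130:460]=1
rp("green",(H>65)&(H<90)&(S>100)&box,4)
rp("blue",(H>100)&(H<120)&(S>120)&box&(np.arange(640)[None]>280)&(np.arange(640)[None]<345),4)
rp("yellow",(H>20)&(H<33)&(S>60)&box&(np.arange(640)[None]>190)&(np.arange(640)[None]<280),45)
rp("cart",(Z>60)&box&(np.arange(640)[None]>385)&(np.arange(640)[None]<440),84)
rp("guardtop",(Z>110)&box&(np.arange(640)[None]>310)&(np.arange(640)[None]<340),132)
cr=im[160:290,190:460]; 
cv2.imwrite("pics/topa.png",cv2.resize(im[180:275,190:280,::-1],None,fx=6,fy=6,interpolation=3))
cv2.imwrite("pics/topb.png",cv2.resize(im[190:280,380:445,::-1],None,fx=6,fy=6,interpolation=3))
E
```

```text
green [386, 200, 52, 72, 2694] rect [ 523.5 -281.9] [217.3 147. ] 3.0 mean [ 520.7 -278.7] Zmed 3.5 7.5
blue [318, 176, 6, 10, 57] rect [690.4   1.1] [28.8 15.8] 1.1 mean [689.8   0.7] Zmed 3.4 6.2
blue [322, 176, 12, 102, 590] rect [548.1 -23.6] [ 19.6 315.7] 88.0 mean [545.2 -23.3] Zmed 2.7 6.5
blue [316, 189, 7, 36, 189] rect [608.4   3.8] [ 17.  110.4] 88.0 mean [607.3   3.8] Zmed 2.6 6.2
blue [314, 227, 7, 37, 198] rect [488.4   8.2] [ 17.2 111. ] 88.1 mean [488.4   8. ] Zmed 2.4 6.4
blue [313, 266, 6, 12, 66] rect [406.8  10.8] [33.3 15.4] 1.2 mean [406.3  10.7] Zmed 2.8 6.5
yellow [204, 191, 59, 64, 2104] rect [546.2 262.6] [185.  177.6] 9.3 mean [545.9 254.8] Zmed 23.6 55.1
cart [414, 202, 14, 21, 241] rect [ 588.4 -292.6] [37.5 58.8] 89.3 mean [ 587.2 -293.8] Zmed 84.0 88.6
cart [407, 245, 16, 21, 249] rect [ 465.9 -273.5] [37.8 59.4] 75.4 mean [ 465.4 -274.1] Zmed 83.9 88.5
guardtop [319, 167, 9, 115, 328] rect [547.9 -10.9] [  9.  318.1] 88.0 mean [545.7 -10.2] Zmed 130.1 134.4
```

View pics/topa.png

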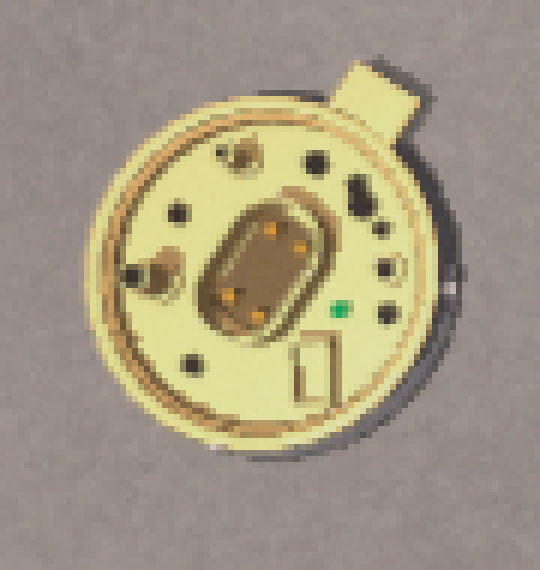

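View pics/topb.png

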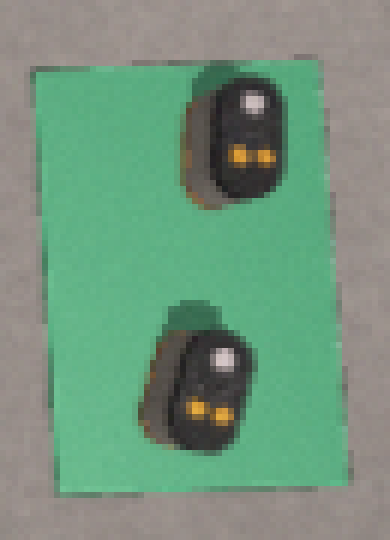

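>>> drive_tool([
  [[1, 0.02, 0.0095, -0.001, 0, 0, 0], [1, 0.04, 0.019, -0.002, 0, 0, 0], [1, 0.04, 0.019, -0.002, 0, 0, 0], [1, 0.04, 0.019, -0.002, 0, 0, 0], [1, 0.04, 0.019, -0.002, 0, 0, 0], [1, 0.04, 0.019, -0.002, 0, 0, 0], [1, 0.04, 0.019, -0.002, 0, 0, 0], [1, 0.04, 0.019, -0.002, 0, 0, 0], [1, 0.04, 0.019, -0.002, 0, 0, 0], [1, 0.04, 0.019, -0.002, 0, 0, 0], [1, 0.04, 0.019, -0.002, 0, 0, 0], [1, 0.02, 0.0095, -0.001, 0, 0, 0], [1, 0, 0, 0, 0, 0, 0]],
])

```text
clock: 1.45
position: [560.9, 235.0, 251.2]
ee_rot: [0.988, -0.157, -0.001, 0.004]
contact_force: [-0.5, 0.6, 0.6]
gripper_width: 85.4
```

```bash
python3 - <<'E'
from h import *
st,im,d=snap("wrist","w1"); print(st["position"],R.from_quat(st["ee_rot"]).as_matrix().round(3).tolist(),st["clock"])
E
```

```text
[560.91452874 235.01784655 251.1902211 ] [[0.95, -0.311, -0.004], [-0.311, -0.95, -0.008], [-0.001, 0.009, -1.0]] 1.45
```

View pics/w1.png

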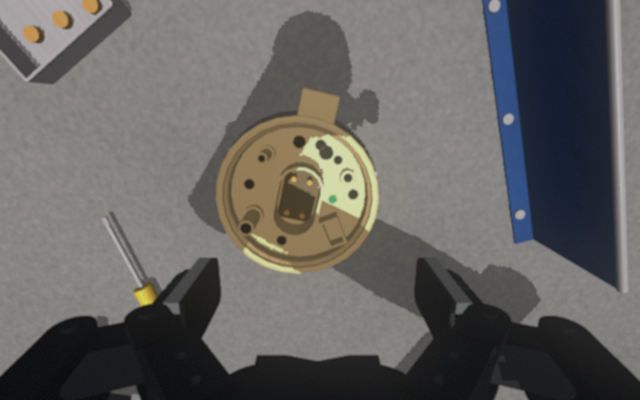

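The flange is near pixel (298,193), its pocket is near (298,198), and the tab is at (319,105). I'll zoom in to measure the collar.

```bash
python3 - <<'E'
from h import *
z=np.load("pics/w1.npz"); im,d=z["im"],z["d"]; st=dict(position=z["pos"],ee_rot=z["rot"]); c=cam("wrist",st); P=cloud(c,d); Z=P[...,2]
cv2.imwrite("pics/w1z.png",cv2.resize(im[150:250,240:355,::-1],None,fx=6,fy=6,interpolation=cv2.INTER_CUBIC))
s=np.s_[150:250,240:355]
zz=np.clip((Z[s])*3,0,255).astype(np.uint8); cv2.imwrite("pics/w1d.png",cv2.resize(zz,None,fx=6,fy=6,interpolation=0))
# rim circle
m=(Z>38)&(Z<49);print(m[s].sum())
col=(Z>52)&(Z<64); n,l,sts,ce=cv2.connectedComponentsWithStats(col.astype(np.uint8))
for i in range(1,n):
    if sts[i,4]<30: continue
    v,u=np.nonzero(l==i); W=np.array([ray(c,a,b,58)[:2] for a,b in zip(u,v)]).astype(np.float32); r=cv2.minAreaRect(W)
    print(sts[i],r,np.median(Z[l==i]))
E
```

```text
747
[ 538    0   31  261 2147] ((519.9697875976562, -9.003035545349121), (9.563772201538086, 270.1151123046875), 88.15557861328125) 58.10452872816194
[271 167  53  71 659] ((542.7716064453125, 259.7709655761719), (50.463592529296875, 78.97208404541016), 59.17382049560547) 56.83194653235802
[242 216  15  10  59] ((541.4406127929688, 312.88031005859375), (15.753409385681152, 8.775986671447754), 49.147193908691406) 58.04121422803149
```

View pics/w1z.png

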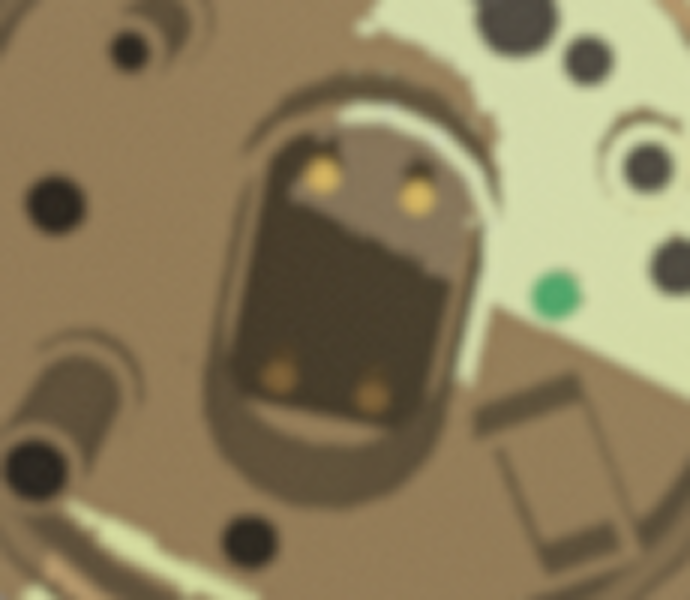

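View pics/w1d.png

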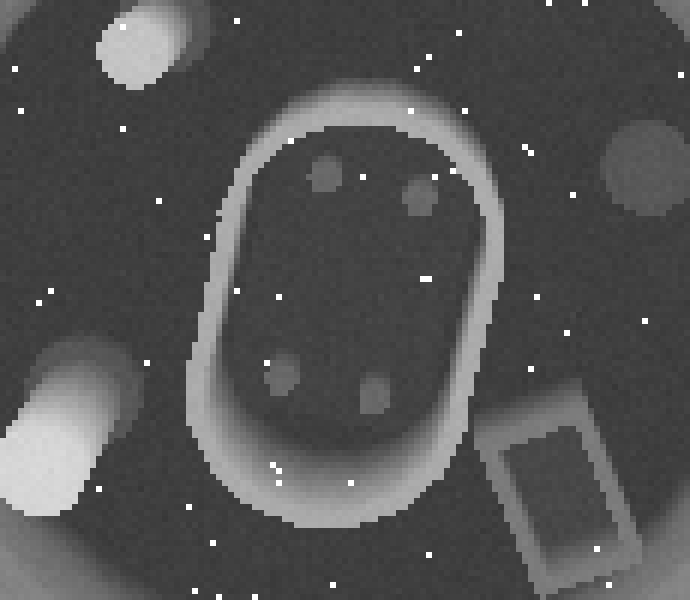

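>>> drive_tool([
  [[1, 0.005, 0.02, -0.002, 0, 0, 0], [1, 0.0105, 0.042, -0.003, 0, 0, 0], [1, 0.0105, 0.042, -0.003, 0, 0, 0], [1, 0.0105, 0.042, -0.003, 0, 0, 0], [1, 0.0105, 0.042, -0.003, 0, 0, 0], [1, 0.0105, 0.042, -0.003, 0, 0, 0], [1, 0.0105, 0.042, -0.003, 0, 0, 0], [1, 0.0105, 0.042, -0.003, 0, 0, 0], [1, 0.0105, 0.042, -0.003, 0, 0, 0], [1, 0.0105, 0.042, -0.003, 0, 0, 0], [1, 0.0105, 0.042, -0.003, 0, 0, 0], [1, 0.008, 0.03, -0.001, 0, 0, 0], [1, 0, 0, 0, 0, 0, 0], [1, 0, 0, 0, 0, 0, 0]],
])

```text
clock: 2.9
position: [520.3, -255.0, 288.0]
ee_rot: [0.989, -0.147, -0.004, 0.004]
contact_force: [-0.0, 0.0, -0.0]
gripper_width: 85.4
```

```bash
cat > cart.py <<'E'
from h import *
import sys
def carts(tag):
    z=np.load(f"pics/{tag}.npz"); im,d=z["im"],z["d"]; st=dict(position=z["pos"],ee_rot=z["rot"]); c=cam("wrist",st); P=cloud(c,d); X,Y,Z=P[...,0],P[...,1],P[...,2]
    m=(Z>78)&(Z<95)&(abs(X-525)<150)&(abs(Y+280)<90)
    m=cv2.morphologyEx(m.astype(np.uint8),cv2.MORPH_CLOSE,np.ones((5,5)))
    n,l,s,ce=cv2.connectedComponentsWithStats(m)
    for i in range(1,n):
        if s[i,4]<200: continue
        v,u=np.nonzero((l==i)); W=np.array([ray(c,a,b,84)[:2] for a,b in zip(u,v)]).astype(np.float32); r=cv2.minAreaRect(W)
        Q=P[(l==i)&(Z>82)&(Z<86)][:,:2]; 
        r2=cv2.minAreaRect(Q.astype(np.float32))
        print(s[i],np.round(r[0],1),np.round(r[1],1),round(r[2],1),"|",np.round(r2[0],1),np.round(r2[1],1),round(r2[2],1),np.median(Z[l==i]).round(1))
if __name__=="__main__":
    st,im,d=snap("wrist",sys.argv[1]); print(st["position"],R.from_quat(st["ee_rot"]).as_matrix().round(3).tolist(),st["clock"],st["contact_force"].round(2))
    carts(sys.argv[1])
E
python3 cart.py w2
```

```text
[ 520.27403154 -254.97389094  288.03750231] [[0.957, -0.291, -0.008], [-0.291, -0.957, -0.007], [-0.006, 0.009, -1.0]] 2.9 [-0.05  0.03 -0.  ]
[ 315   71   39   62 1794] [ 587.1 -297.1] [32.4 59.9] 88.4 | [ 587.2 -297.2] [32.3 59.9] 88.4 83.7
[ 334  191   30   53 1379] [ 465.1 -278.5] [32.4 60.9] 74.0 | [ 464.4 -278.3] [32.5 60.2] 74.1 83.7
```

View pics/w2.png

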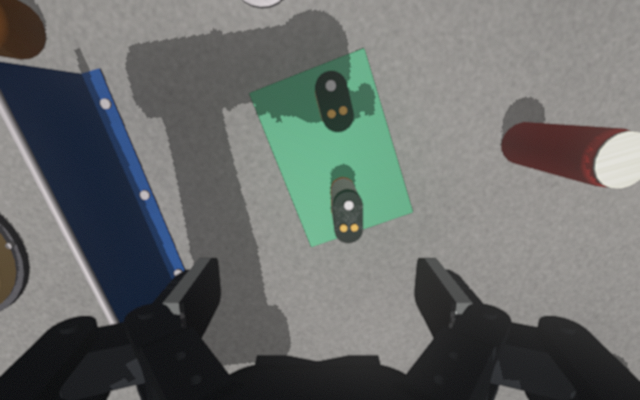

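```bash
cat > go.py <<'E'
from h import *
import sys
x,y,z,yaw=map(float,sys.argv[1:5])
st=arm.read_state(); M=R.from_quat(st["ee_rot"]).as_matrix()
T=R.from_euler("z",yaw,degrees=True).as_matrix()@np.diag([1,-1,-1.])
dl=M.T@(np.array([x,y,z])-st["position"]); rv=R.from_matrix(M.T@T).as_rotvec()
print("pos",st["position"].round(1),"shift mm",dl.round(1),"rot",rv.round(4),"yaw",np.degrees(np.arctan2(M[1,0],M[0,0])).round(2),"zax",M[:,2].round(4),"F",st["contact_force"].round(2),"w",round(st["gripper_width"],1),"t",st["clock"], "grav-eff",st["joint_efforts"].round(2), "tq",st["wrist_torque"].round(2))
E
python3 go.py 464.8 -278.4 140 -16
```

```text
pos [ 520.3 -254.6  288. ] shift mm [-45.3  37.5 148.7] rot [ 0.0092  0.0061 -0.0151] yaw -16.87 zax [-0.0085 -0.007  -0.9999] F [0.57 0.53 0.09] w 85.6 t 2.95 grav-eff [-5.400e-01 -3.419e+01  1.956e+01  4.350e+00 -1.000e-02  0.000e+00] tq [ 0.02 -0.02 -0.01]
```

>>> drive_tool([
  [[1, -0.01, 0.008, 0.01, 0.003, 0.002, -0.005], [1, -0.015, 0.012, 0.035, 0.003, 0.002, -0.005], [1, -0.015, 0.012, 0.04, 0.003, 0.002, -0.005], [1, -0.005, 0.005, 0.04, 0, 0, 0], [1, 0, 0, 0.02, 0, 0, 0], [1, 0, 0, 0, 0, 0, 0], [1, 0, 0, 0, 0, 0, 0]],
])

```text
clock: 3.65
position: [467.7, -268.1, 141.8]
ee_rot: [0.991, -0.131, 0.003, -0.0]
contact_force: [0.3, -0.6, 0.7]
gripper_width: 85.3
```

```bash
python3 go.py 464.8 -278.4 40 -16; python3 cart.py w3
```

```text
pos [ 467.7 -268.1  141.8] shift mm [ -0.8  10.8 101.8] rot [-0.0013 -0.0064  0.0175] yaw -15.0 zax [ 6.5e-03 -4.0e-04 -1.0e+00] F [ 0.29 -0.57  0.74] w 85.3 t 3.65 grav-eff [-2.200e-01 -3.231e+01  1.536e+01  3.400e+00 -1.000e-02  0.000e+00] tq [ 0.02 -0.02 -0.03]
[ 467.66923918 -268.121946    141.84760586] [[0.966, -0.259, 0.006], [-0.259, -0.966, -0.0], [0.006, -0.001, -1.0]] 3.65 [ 0.29 -0.57  0.74]
[ 277    0   68   70 3732] [ 575.9 -296.4] [32.5 38.6] 87.9 | [ 576.4 -296.6] [32.5 38.4] 88.4 83.6
[ 306  177   51   91 4027] [ 465.2 -278.1] [32.1 60.9] 75.1 | [ 464.5 -278. ] [32.2 60.6] 74.5 83.6
```

View pics/w3.png

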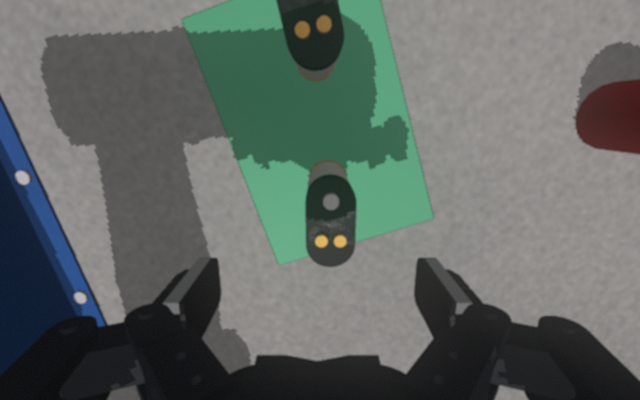

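Cartridge B at about (330,220) agrees with the earlier fix to within 1 mm. I'll centre over it first, then descend.

>>> drive_tool([
  [[1, -0.001, 0.008, 0.01, 0, -0.006, 0.01], [1, 0, 0.003, 0.015, 0, 0, 0], [1, 0, 0, 0.015, 0, 0, 0], [1, 0, 0, 0, 0, 0, 0]],
])

```text
clock: 4.1
position: [468.4, -279.6, 105.2]
ee_rot: [0.991, -0.135, 0.006, 0.0]
contact_force: [-1.4, 0.2, 0.1]
gripper_width: 85.5
```

```bash
python3 go.py 465 -278.2 40 -15.7
```

```text
pos [ 468.4 -279.6  105.2] shift mm [-4.4 -0.3 65.2] rot [-0.0013 -0.0118  0.0036] yaw -15.49 zax [ 0.0117 -0.0019 -0.9999] F [-1.44  0.16  0.11] w 85.5 t 4.1 grav-eff [  0.09 -34.71  15.22   3.38   0.19   0.  ] tq [0.03 0.04 0.05]
```

>>> drive_tool([
  [[1, -0.003, 0, 0.02, 0, -0.006, 0.002], [1, -0.001, 0, 0.02, 0, -0.004, 0], [1, 0, 0, 0.02, 0, 0, 0], [1, 0, 0, 0.005, 0, 0, 0], [1, 0, 0, 0, 0, 0, 0]],
])

```text
clock: 4.6
position: [470.5, -281.3, 44.2]
ee_rot: [0.991, -0.135, 0.007, 0.001]
contact_force: [0.5, 0.5, 1.1]
gripper_width: 85.2
```

```bash
python3 go.py 465 -278.2 40 -15.7
```

```text
pos [ 470.5 -281.3   44.2] shift mm [-6.2 -1.6  4.1] rot [ 0.0002 -0.0142  0.0023] yaw -15.57 zax [ 0.0137 -0.004  -0.9999] F [0.5  0.51 1.15] w 85.2 t 4.6 grav-eff [-1.000e-02 -3.635e+01  1.264e+01  2.800e+00  7.000e-02 -0.000e+00] tq [0.01 0.05 0.03]
```

>>> drive_tool([
  [[1, -0.005, -0.0015, 0.003, 0, -0.012, 0], [1, 0, 0, 0, 0, 0, 0], [1, 0, 0, 0, 0, 0, 0]],
])

```text
clock: 4.9
position: [467.9, -279.1, 44.0]
ee_rot: [0.991, -0.135, 0.003, 0.001]
contact_force: [-0.1, -0.3, 0.3]
gripper_width: 85.3
```

```bash
python3 go.py 465 -278.2 40 -15.7
```

```text
pos [ 467.9 -279.1   44. ] shift mm [-3.  -0.1  4. ] rot [ 0.0005 -0.0068  0.0028] yaw -15.54 zax [ 0.0064 -0.0023 -1.    ] F [-0.1  -0.28  0.35] w 85.3 t 4.9 grav-eff [-2.000e-02 -3.669e+01  1.278e+01  2.840e+00  0.000e+00 -0.000e+00] tq [0.   0.02 0.01]
```

>>> drive_tool([
  [[1, -0.003, 0, 0.003, 0, -0.006, 0.002], [1, -0.0015, 0, 0.001, 0, -0.003, 0], [0, 0, 0, 0, 0, 0, 0], [0, 0, 0, 0, 0, 0, 0], [0, 0, 0, 0, 0, 0, 0], [0, 0, 0, 0, 0, 0, 0], [0, 0, 0, 0, 0, 0, 0]],
])

```text
clock: 5.6
position: [463.9, -277.9, 41.0]
ee_rot: [0.991, -0.136, -0.0, 0.0]
contact_force: [-1.3, -0.2, -1.1]
gripper_width: 31.6
```

```bash
python3 go.py 465 -278.2 40 -15.7
```

```text
pos [ 463.9 -277.9   41. ] shift mm [ 1.1 -0.   1. ] rot [0.0005 0.0004 0.0009] yaw -15.65 zax [-5.e-04 -4.e-04 -1.e+00] F [-1.3  -0.23 -1.07] w 31.6 t 5.6 grav-eff [ 2.000e-02 -3.679e+01  1.280e+01  2.840e+00  2.000e-02  0.000e+00] tq [ 0.01 -0.04 -0.03]
```

Gripped at 31.6 mm. I'll lift it slowly by about 40 mm to feel the weight.

>>> drive_tool([
  [[0, 0, 0, -0.005, 0, 0, 0], [0, 0, 0, -0.01, 0, 0, 0], [0, 0, 0, -0.01, 0, 0, 0], [0, 0, 0, -0.01, 0, 0, 0], [0, 0, 0, -0.005, 0, 0, 0], [0, 0, 0, 0, 0, 0, 0], [0, 0, 0, 0, 0, 0, 0], [0, 0, 0, 0, 0, 0, 0]],
])

```text
clock: 6.4
position: [463.7, -277.8, 85.2]
ee_rot: [0.991, -0.136, 0.0, 0.0]
contact_force: [-0.2, -0.3, -0.8]
gripper_width: 31.1
```

```bash
python3 go.py 463.9 -277.9 41 -15.7; python3 - <<'E'
from h import *
for i in range(6):
    arm.get_image("top"); print(arm.read_state()["contact_force"].round(2))
snap("wrist","w4")
E
```

```text
pos [ 463.7 -277.8   85.2] shift mm [ 0.2  0.  44.2] rot [ 0.0002 -0.0004  0.0004] yaw -15.67 zax [ 4.e-04 -3.e-04 -1.e+00] F [-0.18 -0.26 -0.79] w 31.1 t 6.4 grav-eff [  0.   -36.14  14.76   3.34   0.    -0.  ] tq [-0.    0.04 -0.  ]
[-1.01  0.43 -1.18]
[ 0.17 -0.03 -0.93]
[-0.09 -0.43 -1.66]
[-0.17  0.23 -0.91]
[ 0.02  0.41 -1.26]
[-0.14  0.52 -1.56]
```

View pics/w4.png

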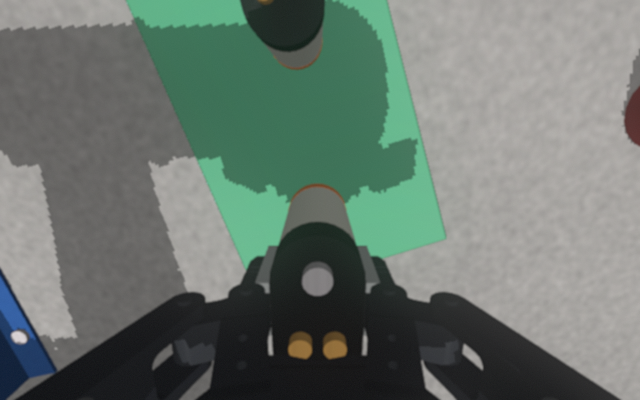

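The force is about −1.2 N with the cartridge in the jaws at (318,280), clear of the mat. That is 0.12 kg, so B is the empty shell. I'll set it back down.

>>> drive_tool([
  [[0, 0, 0, 0.01, 0, 0, 0], [0, 0, 0, 0.01, 0, 0, 0], [0, 0, 0, 0.01, 0, 0, 0], [0, 0, 0, 0.006, 0, 0, 0], [0, 0, 0, 0.002, 0, 0, 0], [0, 0, 0, 0, 0, 0, 0]],
])

```text
clock: 7.35
position: [462.8, -277.6, 42.1]
ee_rot: [0.991, -0.136, -0.002, -0.0]
contact_force: [-0.1, -1.0, -1.3]
gripper_width: 31.7
```

```bash
python3 go.py 463.9 -277.9 41 -15.7
```

```text
pos [ 462.8 -277.6   42.1] shift mm [ 1.1 -0.   1.1] rot [0.0003 0.0033 0.0003] yaw -15.68 zax [-3.2e-03  6.0e-04 -1.0e+00] F [-0.07 -0.98 -1.27] w 31.7 t 7.35 grav-eff [ 0.000e+00 -3.719e+01  1.302e+01  2.940e+00  1.000e-02 -0.000e+00] tq [ 0.03  0.   -0.  ]
```

>>> drive_tool([
  [[0, 0, 0, 0.001, 0, 0.003, 0], [0, 0, 0, 0.001, 0, 0, 0], [0, 0, 0, 0, 0, 0, 0]],
])

```text
clock: 7.65
position: [463.4, -277.8, 41.5]
ee_rot: [0.991, -0.136, 0.001, 0.0]
contact_force: [0.3, 0.6, -0.8]
gripper_width: 31.7
```

```bash
python3 go.py 463.9 -277.9 41 -15.7
```

```text
pos [ 463.4 -277.8   41.5] shift mm [ 0.5 -0.   0.5] rot [ 0.0006 -0.0014  0.0011] yaw -15.64 zax [ 0.0012 -0.001  -1.    ] F [ 0.29  0.62 -0.81] w 31.7 t 7.65 grav-eff [ -0.   -37.39  13.06   2.96  -0.04   0.  ] tq [-0.03  0.05  0.02]
```

>>> drive_tool([
  [[0, 0, 0, 0.0008, 0, 0, 0], [1, 0, 0, 0, 0, 0, 0], [1, 0, 0, 0, 0, 0, 0], [1, 0, 0, 0, 0, 0, 0], [1, 0, 0, 0, 0, 0, 0], [1, 0, 0, 0, 0, 0, 0], [1, 0, 0, -0.02, 0, 0, 0], [1, 0, 0, -0.03, 0, 0, 0], [1, 0, 0, -0.03, 0, 0, 0], [1, 0, 0, -0.02, 0, 0, 0], [1, 0, 0, 0, 0, 0, 0]],
])

```text
clock: 8.75
position: [463.5, -278.0, 144.1]
ee_rot: [0.991, -0.136, 0.001, 0.001]
contact_force: [0.1, -0.2, 0.6]
gripper_width: 85.6
```

```bash
python3 cart.py w5; python3 go.py 587 -297 145 -1.6
```

```text
[ 463.49185078 -277.98087974  144.07191084] [[0.963, -0.269, 0.001], [-0.269, -0.963, -0.002], [0.002, 0.001, -1.0]] 8.75 [ 0.11 -0.17  0.64]
[ 255    0   68   67 3564] [ 573.9 -294.3] [36.4 33.2] 74.5 | [ 575.9 -296.5] [32.6 37.5] 88.0 83.6
[ 292  174   51   90 3971] [ 464.6 -279.8] [32.2 60.7] 74.0 | [ 463.8 -279.6] [32.3 60.7] 74.2 83.6
pos [ 462.6 -277.6  142.6] shift mm [125.  -14.9  -2.6] rot [ 0.0004  0.0012 -0.2454] yaw -15.66 zax [-1.3e-03 -3.0e-04 -1.0e+00] F [-0.08  0.49 -0.52] w 85.5 t 8.8 grav-eff [-2.000e-02 -3.388e+01  1.644e+01  3.660e+00 -5.000e-02  0.000e+00] tq [ 0.04 -0.01  0.04]
```

View pics/w5.png

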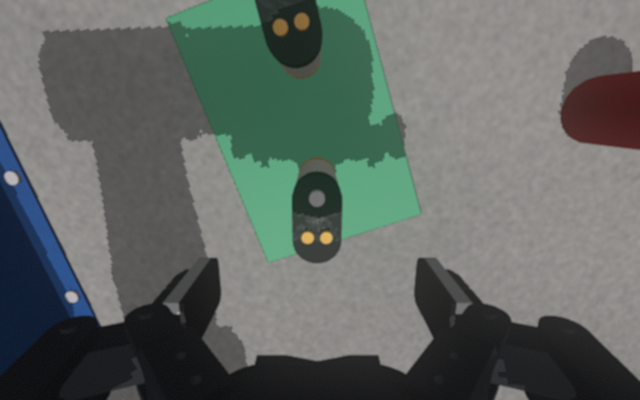

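The shell stands upright again, with its top at z 84 and its centre at (317,218) px. Next is cartridge A.

>>> drive_tool([
  [[1, 0.015, -0.003, 0, 0, 0, -0.03], [1, 0.03, 0, -0.002, 0, 0, -0.05], [1, 0.03, 0.001, -0.002, 0, 0, -0.05], [1, 0.03, 0.002, -0.002, 0, 0, -0.05], [1, 0.015, 0, 0, 0, 0, -0.04], [1, 0, 0, 0, 0, 0, -0.01], [1, 0, 0, 0, 0, 0, 0]],
])

```text
clock: 9.5
position: [578.1, -298.5, 135.7]
ee_rot: [1.0, -0.019, -0.01, -0.004]
contact_force: [0.3, -0.3, 0.0]
gripper_width: 85.4
```

```bash
python3 cart.py w6; python3 go.py 587.5 -295.5 41 -1.6
```

```text
[ 578.06430328 -298.46813725  135.6733525 ] [[0.999, -0.037, -0.02], [-0.037, -0.999, 0.008], [-0.02, -0.007, -1.0]] 9.5 [ 0.27 -0.35  0.04]
[ 286  160   54   95 4402] [ 588.3 -297.1] [32.2 60.5] 87.8 | [ 587.5 -297.1] [32.4 60.1] 87.8 83.6
[277 333  46  28 934] [ 487.7 -285.9] [32.4 21.6] 76.7 | [ 485.  -285.8] [32.1 17.8] 74.1 83.4
pos [ 577.7 -298.4  135.6] shift mm [11.6 -2.6 94.4] rot [-0.0074  0.0202 -0.0094] yaw -2.14 zax [-0.0199  0.008  -0.9998] F [-0.23  0.46 -0.39] w 85.5 t 9.55 grav-eff [ 4.000e-02 -4.506e+01  1.795e+01  4.010e+00 -3.000e-02  1.000e-02] tq [-0.   -0.04 -0.04]
```

View pics/w6.png

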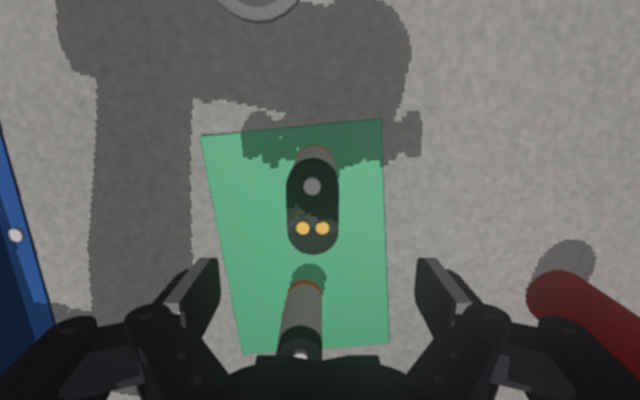

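>>> drive_tool([
  [[1, 0.006, -0.0015, 0.01, -0.004, 0.012, 0], [1, 0.005, -0.001, 0.015, -0.003, 0.01, 0], [1, 0, 0, 0.015, 0, 0.003, 0], [1, 0, 0, 0.005, 0, 0, 0], [1, 0, 0, 0, 0, 0, 0]],
])

```text
clock: 10.05
position: [583.9, -295.5, 88.5]
ee_rot: [1.0, -0.021, 0.001, -0.001]
contact_force: [0.6, 0.2, 0.1]
gripper_width: 84.8
```

```bash
python3 go.py 588 -295.4 41 -2.1
```

```text
pos [ 583.9 -295.5   88.5] shift mm [ 4.  -0.2 47.5] rot [-0.0013 -0.0021 -0.0045] yaw -2.36 zax [ 0.0022  0.0012 -1.    ] F [0.58 0.19 0.07] w 84.8 t 10.05 grav-eff [ 4.00e-02 -4.43e+01  1.60e+01  3.54e+00  4.00e-02  0.00e+00] tq [-0.03  0.03  0.03]
```

>>> drive_tool([
  [[1, 0.003, 0, 0.01, 0, 0, 0], [1, 0.001, 0, 0.013, 0, -0.003, 0], [1, 0, 0, 0.012, 0, -0.003, 0], [1, 0, 0, 0.005, 0, 0, 0], [1, 0, 0, 0, 0, 0, 0]],
])

```text
clock: 10.55
position: [588.3, -295.9, 46.6]
ee_rot: [1.0, -0.021, -0.001, -0.0]
contact_force: [-0.3, -0.3, -1.1]
gripper_width: 85.3
```

```bash
python3 go.py 588 -295.4 41 -2.1
```

```text
pos [ 588.3 -295.9   46.6] shift mm [-0.3 -0.5  5.6] rot [-0.0007  0.0027 -0.0051] yaw -2.39 zax [-2.6e-03  8.0e-04 -1.0e+00] F [-0.26 -0.25 -1.12] w 85.3 t 10.55 grav-eff [ 2.000e-02 -4.615e+01  1.519e+01  3.370e+00  4.000e-02 -0.000e+00] tq [-0.01 -0.01  0.04]
```

>>> drive_tool([
  [[1, 0, 0, 0.005, 0, 0.003, 0], [1, 0, 0, 0.001, 0, 0, 0], [0, 0, 0, 0, 0, 0, 0], [0, 0, 0, 0, 0, 0, 0], [0, 0, 0, 0, 0, 0, 0], [0, 0, 0, 0, 0, 0, 0], [0, 0, 0, 0, 0, 0, 0]],
])

```text
clock: 11.25
position: [589.1, -296.2, 41.2]
ee_rot: [1.0, -0.021, 0.001, -0.0]
contact_force: [0.1, -0.5, -2.5]
gripper_width: 31.3
```

```bash
python3 go.py 588 -295.4 41 -2.1
```

```text
pos [ 589.1 -296.2   41.2] shift mm [-1.1 -0.7  0.2] rot [-0.0001 -0.0028 -0.0048] yaw -2.37 zax [ 2.8e-03 -1.0e-04 -1.0e+00] F [ 0.07 -0.51 -2.5 ] w 31.3 t 11.25 grav-eff [  0.25 -47.73  15.44   3.42  -0.15  -0.  ] tq [-0.18 -0.02  0.05]
```

>>> drive_tool([
  [[0, 0, 0, -0.005, 0, 0, 0], [0, 0, 0, -0.01, 0, 0, 0], [0, 0, 0, -0.01, 0, 0, 0], [0, 0, 0, -0.01, 0, 0, 0], [0, 0, 0, -0.005, 0, 0, 0], [0, 0, 0, 0, 0, 0, 0], [0, 0, 0, 0, 0, 0, 0]],
])

```text
clock: 11.95
position: [586.4, -295.0, 82.0]
ee_rot: [1.0, -0.022, -0.001, -0.002]
contact_force: [-0.0, 0.5, -4.4]
gripper_width: 31.8
```

```bash
python3 go.py 588 -295.4 41 -2.1; python3 cart.py w7;python3 - <<'E'
from h import *
for i in range(5):
    arm.get_image("top"); print(arm.read_state()["contact_force"].round(2))
E
```

```text
pos [ 586.4 -295.    82. ] shift mm [ 1.7  0.4 41. ] rot [-0.0033  0.0029 -0.0067] yaw -2.48 zax [-0.0028  0.0034 -1.    ] F [-0.01  0.52 -4.43] w 31.8 t 11.95 grav-eff [ 1.000e-02 -4.873e+01  1.792e+01  4.250e+00 -1.000e-02  0.000e+00] tq [ 0.01 -0.02 -0.03]
[ 586.43776202 -295.03778224   81.97734358] [[0.999, -0.043, -0.003], [-0.043, -0.999, 0.003], [-0.003, -0.003, -1.0]] 11.95 [-0.01  0.52 -4.43]
[283 204  69  31 679] [ 609.1 -297.4] [30.8 14.2] 87.7 | [ 610.1 -297. ] [29.4 10.2] 89.3 87.3
[-0.43 -0.06 -5.04]
[ 0.03  0.17 -4.76]
[-0.02 -0.55 -4.64]
[ 0.07  0.2  -5.3 ]
[ 0.34  0.13 -4.25]
```

View pics/w7.png

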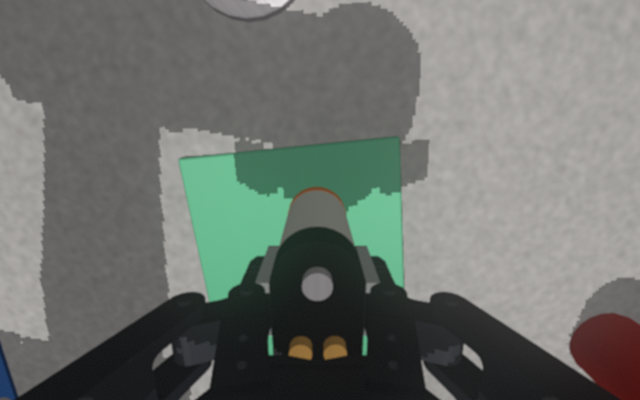

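About −4.7 N, or 0.48 kg, so A is the complete cartridge. It is held upright at (318,285) px. I'll raise it well above guard height.

>>> drive_tool([
  [[0, 0, 0, -0.01, 0, 0, 0], [0, 0, 0, -0.02, 0, 0, 0], [0, 0, 0, -0.025, 0, 0, 0], [0, 0, 0, -0.025, 0, 0, 0], [0, 0, 0, -0.025, 0, 0, 0], [0, 0, 0, -0.025, 0, 0, 0], [0, 0, 0, -0.02, 0, 0, 0], [0, 0, 0, -0.01, 0, 0, 0], [0, 0, 0, 0, 0, 0, 0]],
])

```text
clock: 13.15
position: [585.9, -295.6, 250.1]
ee_rot: [1.0, -0.022, -0.003, -0.002]
contact_force: [0.2, -0.3, -4.7]
gripper_width: 31.3
```

```bash
python3 go.py 543.3 261.4 235 -30.8; python3 - <<'E'
from h import *
st,im,d=snap("wrist","w8")
cv2.imwrite("pics/w8d.png",np.clip((d-50)*1.2,0,255).astype(np.uint8))
E
```

```text
pos [ 585.9 -295.6  250.1] shift mm [ -66.7 -554.5   17.6] rot [-0.002   0.0072  0.494 ] yaw -2.5 zax [-0.0062  0.0039 -1.    ] F [ 0.15 -0.28 -4.72] w 31.3 t 13.15 grav-eff [ 4.000e-02 -4.515e+01  2.124e+01  5.010e+00 -2.100e-01 -0.000e+00] tq [-0.13 -0.17 -0.03]
```

View pics/w8.png

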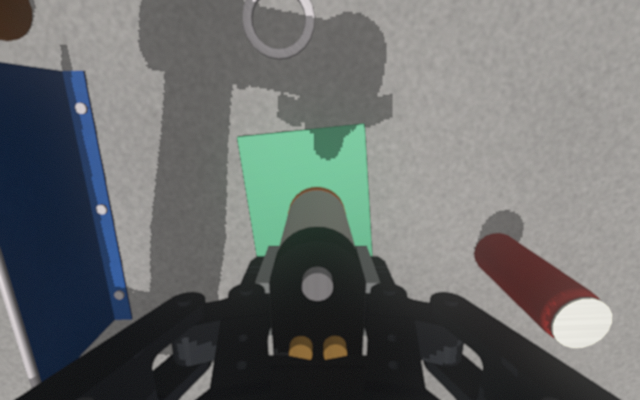

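View pics/w8d.png

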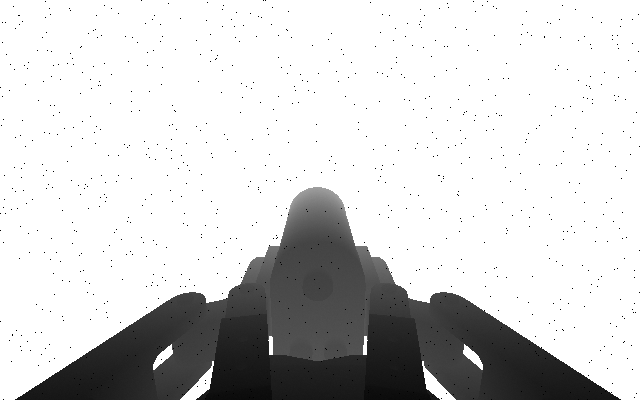

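```bash
cat > held.py <<'E'
from h import *
import sys
def held(tag):
    z=np.load(f"pics/{tag}.npz"); im,d=z["im"],z["d"]; p=arm.camera_params("wrist"); f=200/np.tan(np.radians(p["fov_y"])/2)
    c=(f,p["cx"],p["cy"],np.array(p["T_tool_cam"])); P=cloud(c,d)
    m=np.zeros(d.shape,bool); m[180:350,270:366]=1
    Q=P[m&(d>60)&(d<230)]
    Q=Q[(abs(Q[:,1])<17.5)&(Q[:,0]<60)]
    # front end: x max per tool z bin, tool z from -40 (top) to 36 (bottom)
    for a in range(-52,44,6):
        b=Q[(Q[:,2]>=a)&(Q[:,2]<a+6)]
        if len(b)<8: continue
        k=b[:,0]>np.percentile(b[:,0],85)
        print(a,len(b),"xmax",np.percentile(b[:,0],97).round(1),"y@front",b[k,1].mean().round(1),"yrange",np.percentile(b[:,1],[2,98]).round(1))
held(sys.argv[1])
E
python3 held.py w8
```

```text
-52 852 xmax 19.3 y@front 1.4 yrange [-6.1  9.6]
-46 8574 xmax 27.1 y@front 1.5 yrange [-13.8  16.7]
-40 556 xmax 29.0 y@front 1.4 yrange [-15.7  15.4]
-34 415 xmax 28.9 y@front 1.4 yrange [-13.9  15.3]
-28 353 xmax 28.8 y@front 1.4 yrange [-16.6  14.6]
-22 351 xmax 28.7 y@front 1.4 yrange [-17.2  15.1]
-16 297 xmax 28.7 y@front 1.3 yrange [-16.9  14.9]
-10 270 xmax 28.6 y@front 1.3 yrange [-17.2  14.9]
-4 227 xmax 28.5 y@front 1.2 yrange [-13.1  15.2]
2 197 xmax 28.6 y@front 1.3 yrange [-12.7  15.1]
8 169 xmax 28.5 y@front 0.8 yrange [-12.2  15.3]
14 159 xmax 28.6 y@front 1.3 yrange [-12.5  14.8]
20 146 xmax 28.4 y@front 1.2 yrange [-12.2  15.1]
26 156 xmax 28.5 y@front 1.6 yrange [-13.3  15.5]
32 114 xmax 28.5 y@front 1.5 yrange [-12.4  15.3]
```

>>> drive_tool([
  [[0, -0.003, -0.012, 0, 0, 0.003, 0], [0, -0.005, -0.022, 0, 0, 0.003, 0], [0, -0.0065, -0.03, 0, 0, 0, 0], [0, -0.0065, -0.03, 0, 0, 0, 0], [0, -0.0065, -0.03, 0, 0, 0, 0], [0, -0.0065, -0.03, 0, 0, 0, 0], [0, -0.0065, -0.03, 0, 0, 0, 0], [0, -0.0065, -0.03, 0, 0, 0, 0], [0, -0.0065, -0.03, 0, 0, 0, 0], [0, -0.0065, -0.03, 0, 0, 0, 0], [0, -0.0065, -0.03, 0, 0, 0, 0], [0, -0.0065, -0.03, 0, 0, 0, 0], [0, -0.0065, -0.03, 0, 0, 0, 0], [0, -0.0065, -0.03, 0, 0, 0, 0], [0, -0.0065, -0.03, 0, 0, 0, 0], [0, -0.005, -0.02, 0, 0, 0, 0], [0, -0.002, -0.01, 0, 0, 0, 0], [0, 0, 0, 0, 0, 0, 0]],
])

```text
clock: 15.0
position: [481.5, 187.0, 228.2]
ee_rot: [0.999, -0.022, -0.025, -0.002]
contact_force: [-0.1, 1.0, -4.7]
gripper_width: 31.6
```

```bash
python3 go.py 484 296 250 -30.8
```

```text
pos [481.5 187.  228.2] shift mm [  -3.4 -109.   -21.4] rot [0.0102 0.0494 0.4936] yaw -2.51 zax [-0.0497  0.0044 -0.9988] F [-0.13  1.02 -4.73] w 31.6 t 15.0 grav-eff [  0.47 -32.67  20.1    4.67  -0.11  -0.06] tq [ 0.12 -0.1   0.  ]
```

>>> drive_tool([
  [[0, 0, -0.007, -0.002, 0.001, 0.006, 0.03], [0, -0.002, -0.014, -0.003, 0.001, 0.006, 0.06], [0, -0.003, -0.014, -0.003, 0.002, 0.006, 0.06], [0, -0.004, -0.014, -0.003, 0.002, 0.006, 0.06], [0, -0.005, -0.014, -0.003, 0.002, 0.006, 0.06], [0, -0.006, -0.014, -0.003, 0.002, 0.006, 0.06], [0, -0.006, -0.014, -0.003, 0.003, 0.006, 0.06], [0, -0.004, -0.008, -0.002, 0.003, 0.006, 0.05], [0, 0, 0, 0, 0, 0.003, 0.03], [0, 0, 0, 0, 0, 0, 0], [0, 0, 0, 0, 0, 0, 0]],
])

```text
clock: 16.1
position: [473.7, 281.9, 244.2]
ee_rot: [0.963, -0.269, -0.003, 0.005]
contact_force: [0.4, 0.7, -5.8]
gripper_width: 31.3
```

```bash
python3 go.py 484 296 250 -30.8
```

```text
pos [473.7 281.9 244.2] shift mm [  1.5 -17.4  -6. ] rot [ 0.0113  0.0037 -0.0076] yaw -31.23 zax [-0.009  -0.0078 -0.9999] F [ 0.42  0.66 -5.75] w 31.3 t 16.1 grav-eff [ 1.600e-01 -3.492e+01  2.057e+01  4.860e+00 -3.000e-02 -1.000e-02] tq [-0.02 -0.02 -0.03]
```

>>> drive_tool([
  [[0, 0.001, -0.009, -0.002, 0.006, 0.002, -0.004], [0, 0.001, -0.008, -0.002, 0.005, 0.002, -0.004], [0, 0, -0.001, -0.001, 0, 0, 0], [0, 0, 0, 0, 0, 0, 0]],
])

```text
clock: 16.5
position: [486.2, 296.1, 249.0]
ee_rot: [0.964, -0.265, 0.0, 0.0]
contact_force: [0.2, 0.0, -5.1]
gripper_width: 31.5
```

```bash
cat > pocket.py <<'E'
from h import *
import sys
tag=sys.argv[1]
st,im,d=snap("wrist",tag); c=cam("wrist",st); P=cloud(c,d); Z=P[...,2]
M=R.from_quat(st["ee_rot"]).as_matrix()
near=(np.hypot(P[...,0]-543,P[...,1]-260)<55)
for lo in (52,54):
    col=(Z>lo)&(Z<64)&near
    col=cv2.morphologyEx(col.astype(np.uint8),cv2.MORPH_CLOSE,np.ones((3,3)))
    n,l,s,ce=cv2.connectedComponentsWithStats(col)
    for i in range(1,n):
        if s[i,4]<150: continue
        Q=P[(l==i)&(Z>lo)&(Z<64)]
        v,u=np.nonzero(l==i); W=np.array([ray(c,a,b,57)[:2] for a,b in zip(u,v)]).astype(np.float32)
        # tool-frame outline of collar top
        t=(np.c_[W,np.full(len(W),57.)]-st["position"])@M
        r=cv2.minAreaRect(W); print(s[i],np.round(r[0],1),np.round(r[1],1),round(r[2],2),"medZ",np.median(Q[:,2]).round(1),"tool x",t[:,0].min().round(1),t[:,0].max().round(1),"y",t[:,1].min().round(1),t[:,1].max().round(1))
E
python3 pocket.py w9; python3 go.py 484 296 250 -30.8; python3 held.py w9 | sed -n '2,5p;14,15p'
```

```text
[292  71  52  84 772] [542.6 260.3] [50.5 78.2] 59.3 medZ 56.9 tool x 27.5 105.7 y -23.4 27.2
[292  71  52  84 739] [542.6 260.3] [50.5 78.2] 59.3 medZ 57.0 tool x 27.5 105.7 y -23.4 27.2
pos [486.2 296.1 248.9] shift mm [-1.8  1.2 -1.1] rot [ 0.0003 -0.0005  0.0002] yaw -30.79 zax [ 3.e-04 -5.e-04 -1.e+00] F [ 0.03  1.16 -5.53] w 31.4 t 16.55 grav-eff [-4.000e-02 -3.648e+01  2.075e+01  4.900e+00 -2.000e-02  0.000e+00] tq [ 0.01 -0.01  0.02]
-46 8591 xmax 27.8 y@front 1.4 yrange [-13.8  16.7]
-40 553 xmax 29.6 y@front 1.3 yrange [-15.8  15.3]
-34 416 xmax 29.6 y@front 1.2 yrange [-16.   15.3]
-28 356 xmax 29.4 y@front 1.4 yrange [-16.7  14.7]
26 154 xmax 29.2 y@front 1.2 yrange [-13.4  16. ]
32 115 xmax 29.3 y@front 1.1 yrange [-12.9  14.7]
```

View pics/w9.png

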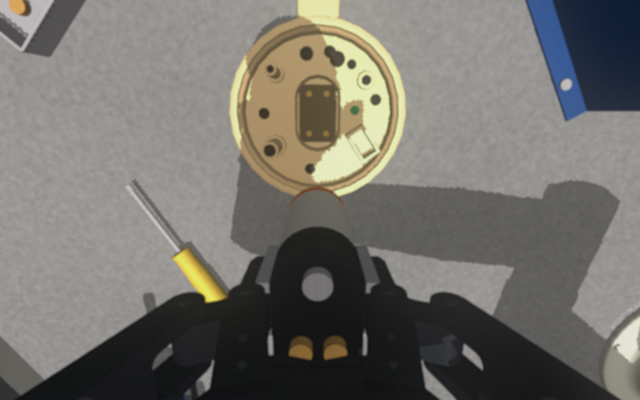

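The pocket outer outline measures 78.2 x 50.5 mm, as given. It is centred 67 mm ahead in tool x, +0.5 mm in y, and lined up within 0.1°. I'll move over it at this height.

>>> drive_tool([
  [[0, 0.01, 0, 0, 0, 0, 0], [0, 0.018, 0, -0.001, 0, 0, 0], [0, 0.018, 0, -0.001, 0, 0, 0], [0, 0.012, 0, -0.001, 0, 0, 0], [0, 0.005, 0, 0, 0, 0, 0], [0, 0, 0, 0, 0, 0, 0], [0, 0, 0, 0, 0, 0, 0]],
])

```text
clock: 17.25
position: [543.1, 261.0, 251.3]
ee_rot: [0.964, -0.265, -0.0, 0.001]
contact_force: [-1.0, 0.2, -4.7]
gripper_width: 31.2
```

```bash
python3 go.py 543.6 261.3 105 -30.75
```

```text
pos [543.1 261.  251.3] shift mm [  0.3  -0.8 146.3] rot [ 0.0022  0.0003 -0.0002] yaw -30.76 zax [-0.0014 -0.0017 -1.    ] F [-1.05  0.16 -4.72] w 31.2 t 17.25 grav-eff [ -0.29 -39.58  21.07   4.98   0.     0.  ] tq [-0.07  0.01  0.07]
```

Descending to roughly TCP z 150 first, then I'll look again.

>>> drive_tool([
  [[0, 0, 0, 0.01, 0, 0, 0], [0, 0, 0, 0.02, 0, 0, 0], [0, 0, 0, 0.02, 0, 0, 0], [0, 0, 0, 0.02, 0, 0, 0], [0, 0, 0, 0.015, 0, 0, 0], [0, 0, 0, 0.008, 0, 0, 0], [0, 0, 0, 0, 0, 0, 0], [0, 0, 0, 0, 0, 0, 0]],
])

```text
clock: 18.05
position: [539.2, 263.2, 152.8]
ee_rot: [0.965, -0.263, -0.001, 0.001]
contact_force: [1.0, 0.5, -4.9]
gripper_width: 31.3
```

```bash
python3 go.py 543.6 261.3 105 -30.75
```

```text
pos [539.2 263.2 152.8] shift mm [ 4.8 -0.7 47.8] rot [0.0023 0.0017 0.005 ] yaw -30.46 zax [-0.0026 -0.0011 -1.    ] F [ 1.01  0.55 -4.87] w 31.3 t 18.05 grav-eff [-2.000e-02 -4.075e+01  1.831e+01  4.320e+00 -4.000e-02  0.000e+00] tq [ 0.03 -0.09  0.02]
```

>>> drive_tool([
  [[0, 0.003, 0, 0.01, 0.002, 0.002, 0.004], [0, 0.002, 0, 0.012, 0, 0, 0], [0, 0.001, 0, 0.01, 0, 0, 0], [0, 0, 0, 0.005, 0, 0, 0], [0, 0, 0, 0, 0, 0, 0]],
])

```text
clock: 18.55
position: [546.0, 260.6, 114.6]
ee_rot: [0.964, -0.265, 0.002, -0.002]
contact_force: [-1.2, 0.4, -4.6]
gripper_width: 31.6
```

```bash
python3 go.py 543.6 261.3 105 -30.75; python3 pocket.py w10; python3 held.py w10
```

```text
pos [546.  260.6 114.6] shift mm [-2.4  0.7  9.5] rot [-0.0037 -0.0022  0.0008] yaw -30.7 zax [ 0.0038  0.0021 -1.    ] F [-1.24  0.4  -4.65] w 31.6 t 18.55 grav-eff [ 3.000e-02 -4.272e+01  1.783e+01  4.210e+00  1.000e-01  0.000e+00] tq [-0.07  0.05 -0.  ]
[ 279  167   80   79 1003] [554.9 252.7] [50.2 50.7] 57.82 medZ 56.9 tool x -14.3 36.9 y -22.8 27.3
[279 168  80  78 954] [554.7 252.9] [50.2 50.1] 57.82 medZ 57.0 tool x -14.3 36.3 y -22.8 27.3
-52 831 xmax 19.9 y@front 1.4 yrange [-6.2  9.7]
-46 8603 xmax 27.8 y@front 1.4 yrange [-13.8  16.7]
-40 549 xmax 29.6 y@front 1.5 yrange [-15.9  15.1]
-34 430 xmax 29.6 y@front 1.2 yrange [-15.8  15.3]
-28 355 xmax 29.3 y@front 1.6 yrange [-16.8  14.9]
-22 342 xmax 29.2 y@front 1.3 yrange [-16.9  15.1]
-16 309 xmax 29.3 y@front 1.5 yrange [-16.9  15. ]
-10 272 xmax 29.3 y@front 1.3 yrange [-17.2  15.2]
-4 214 xmax 29.2 y@front 1.8 yrange [-12.9  15.1]
2 206 xmax 29.2 y@front 1.5 yrange [-12.4  14.4]
8 176 xmax 29.2 y@front 1.3 yrange [-12.8  15. ]
14 150 xmax 29.3 y@front 1.2 yrange [-12.   15.4]
20 141 xmax 29.0 y@front 1.4 yrange [-12.9  14.9]
26 164 xmax 29.3 y@front 1.5 yrange [-13.1  16.1]
32 107 xmax 29.3 y@front 1.7 yrange [-13.3  14.8]
```

View pics/w10.png

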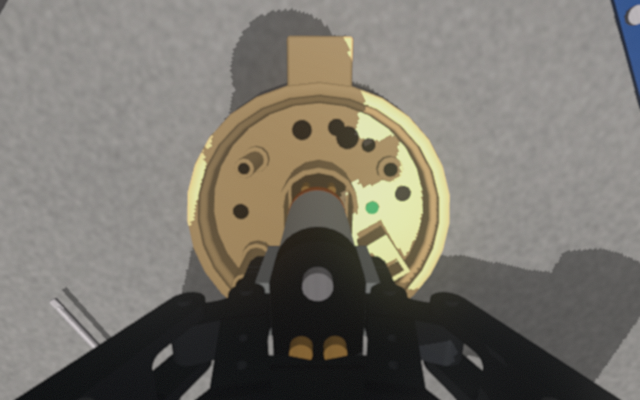

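In the picture the pocket's front end shows at (318,180), with the cartridge foot at (318,192). It reads −2 mm in x and +0.8 mm in y, which agrees with the pose sum.

>>> drive_tool([
  [[0, -0.001, 0.0005, 0.004, -0.002, -0.001, 0], [0, -0.001, 0.0005, 0.004, -0.002, -0.001, 0], [0, 0, 0, 0.001, 0, 0, 0], [0, 0, 0, 0, 0, 0, 0]],
])

```text
clock: 19.0
position: [544.4, 261.5, 106.2]
ee_rot: [0.964, -0.264, 0.001, -0.001]
contact_force: [0.4, -0.3, -5.4]
gripper_width: 31.4
```

```bash
python3 go.py 543.6 261.3 105 -30.75; python3 pocket.py w11; python3 held.py w11|sed -n '3,5p;13,15p'; python3 - <<'E'
from h import *
z=np.load("pics/w11.npz"); d=z["d"]; c=cam("wrist",dict(position=z["pos"],ee_rot=z["rot"])); P=cloud(c,d)
print("column down the front of the cartridge, world z:",[(v,P[v,316:320,2].mean().round(1)) for v in range(180,205,1)])
E
```

```text
pos [544.4 261.5 106.2] shift mm [-0.6  0.5  1.2] rot [-0.0018 -0.0013  0.0013] yaw -30.67 zax [ 2.e-03  9.e-04 -1.e+00] F [ 0.41 -0.31 -5.37] w 31.4 t 19.0 grav-eff [-0.000e+00 -4.276e+01  1.744e+01  4.120e+00  1.000e-02 -0.000e+00] tq [-0.05 -0.01  0.03]
[ 277  166   84   80 1107] [555.5 252.5] [50.5 49.8] 59.44 medZ 56.9 tool x -10.9 38.9 y -23.0 27.4
[ 277  166   84   80 1060] [555.5 252.5] [50.5 49.8] 59.44 medZ 56.9 tool x -10.9 38.9 y -23.0 27.4
-40 566 xmax 29.6 y@front 1.2 yrange [-15.8  15. ]
-34 420 xmax 29.6 y@front 1.3 yrange [-16.   15.5]
-28 361 xmax 29.4 y@front 1.6 yrange [-16.8  14.9]
20 143 xmax 29.1 y@front 1.4 yrange [-12.3  14.9]
26 160 xmax 29.3 y@front 1.3 yrange [-13.4  16. ]
32 109 xmax 29.2 y@front 1.2 yrange [-13.3  15.1]
column down the front of the cartridge, world z: [(180, np.float64(21.9)), (181, np.float64(22.2)), (182, np.float64(22.4)), (183, np.float64(22.4)), (184, np.float64(22.2)), (185, np.float64(22.2)), (186, np.float64(21.9)), (187, np.float64(69.0)), (188, np.float64(71.5)), (189, np.float64(74.2)), (190, np.float64(76.7)), (191, np.float64(77.6)), (192, np.float64(80.1)), (193, np.float64(82.1)), (194, np.float64(84.8)), (195, np.float64(86.6)), (196, np.float64(87.9)), (197, np.float64(90.6)), (198, np.float64(92.5)), (199, np.float64(94.5)), (200, np.float64(96.4)), (201, np.float64(98.0)), (202, np.float64(100.0)), (203, np.float64(102.0)), (204, np.float64(103.3))]
```

>>> drive_tool([
  [[0, 0, 0.0006, 0.001, -0.002, -0.001, 0], [0, 0, 0, 0, 0, 0, 0], [0, 0, 0, 0, 0, 0, 0], [0, 0, 0, 0, 0, 0, 0]],
])

```text
clock: 19.45
position: [544.4, 261.2, 105.8]
ee_rot: [0.964, -0.264, 0.001, -0.0]
contact_force: [-0.1, 0.5, -5.2]
gripper_width: 31.1
```

```bash
python3 pocket.py w12; python3 held.py w12|sed -n '3,5p;13,15p'; python3 - <<'E'
from h import *
for i in range(5):
    im,d=arm.get_image("top"); s=arm.read_state(); print(s["position"].round(1),np.abs(s["joint_vel"]).max().round(4),s["contact_force"].round(1))
snap("top","top9"); snap("scene","scene9")
c=cam("top"); Z=cloud(c,np.load("pics/top9.npz")["d"])
m=(Z[...,2]>78)&(Z[...,2]<92)&(abs(Z[...,1]+280)<80)&(abs(Z[...,0]-525)<120); print("on mat:",m.sum(),Z[m].mean(0).round(1))
E
python3 go.py 543.6 261.3 105 -30.75
```

```text
[ 276  167   84   79 1116] [555.5 252.7] [50.2 49.1] 59.43 medZ 56.9 tool x -10.7 38.4 y -23.4 26.8
[ 276  167   84   79 1062] [555.5 252.7] [50.2 49.1] 59.43 medZ 56.9 tool x -10.7 38.4 y -23.4 26.8
-40 579 xmax 29.6 y@front 1.6 yrange [-15.8  14.9]
-34 416 xmax 29.6 y@front 1.2 yrange [-15.2  15.4]
-28 354 xmax 29.4 y@front 1.9 yrange [-16.7  15. ]
20 143 xmax 29.1 y@front 1.3 yrange [-12.9  14.9]
26 154 xmax 29.3 y@front 1.2 yrange [-13.3  16. ]
32 114 xmax 29.2 y@front 1.5 yrange [-12.9  14.7]
[544.4 261.2 105.8] 0.003 [ 0.  -0.2 -5.1]
[544.4 261.2 105.8] 0.0012 [-0.8  0.2 -5. ]
[544.4 261.2 105.8] 0.0021 [-0.2  0.1 -5.7]
[544.4 261.2 105.7] 0.002 [-0.1  0.2 -4.7]
[544.4 261.2 105.7] 0.0014 [ 0.6 -0.  -4. ]
on mat: 220 [ 464.3 -277.5   84.1]
pos [544.4 261.2 105.7] shift mm [-0.7  0.3  0.7] rot [-0.0008 -0.0007  0.0015] yaw -30.67 zax [ 1.e-03  3.e-04 -1.e+00] F [ 0.45  1.01 -4.7 ] w 31.5 t 19.85 grav-eff [ -0.   -42.91  17.49   4.14   0.    -0.  ] tq [-0.    0.07 -0.02]
```

View pics/scene9.png

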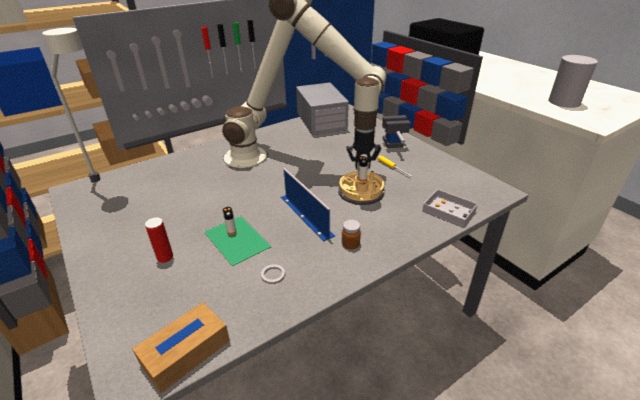

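View pics/top9.png

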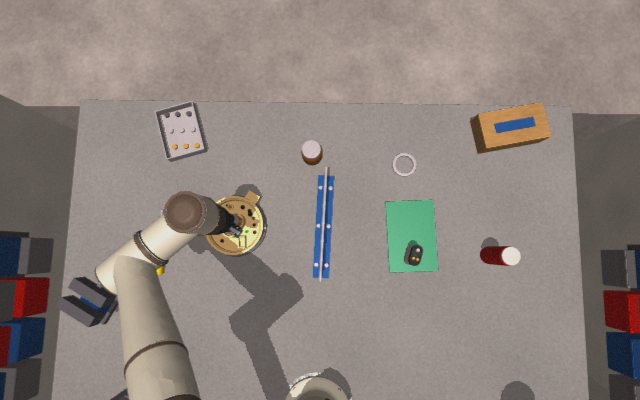

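The scene view shows the shell upright on the mat at (229,222) and the cartridge over the flange at (363,170). The other objects are where they were. The arm is still.

```bash
python3 -c "
from bench import arm
arm.job_done(); s=arm.read_state(); print(s['position'],s['contact_force'],s['clock'])"
```

```text
the job is handed in; nothing more can be done
the job is handed in; nothing more can be done
```

The complete cartridge is hovering upright and still about 1 cm above the pocket mouth, gripped and lined up, and the job is handed in at about 20 s.

- **Finding the heavy one:** The cartridge nearer the robot pulled about 1.2 N when lifted, or roughly 0.12 kg, so it is the empty shell. I set it back on the mat, where its top reads z = 84 mm, as a standing cartridge should. The farther one pulled about 4.8 N, or roughly 0.48 kg, so it is the complete one. I carried it over the guard with its underside at about 190 mm or higher; the guard's top is at 132 mm.
- **Last checks:**
  - **Centring:** wrist-camera depth puts the cartridge within about 0.5 mm of the pocket centre both ways. The arm's own pose, set against an earlier fix of the pocket, disagreed by up to 0.7 mm.
  - **Alignment:** yaw is within 0.1° and tilt is about 0.1°.
  - **Height:** the gap is about 10.5–11 mm.
  - **Stillness:** the position held within 0.1 mm over the last readings.
- **Disagreements:**
  - **Camera bias:** the wrist camera reads about 1.4 mm off sideways and 1 mm low. I cancelled the sideways error by measuring the cartridge and pocket in the same view.
  - **Droop on the carry:** the arm sank about 22 mm and tilted about 0.05 rad on the crossing. I corrected both before going down.
- **Contact:** the force readings between moves showed only the cartridge's weight, and the final views show the other things where they were.

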